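# Lock on the bench polisher

### The arm

A 6-joint arm with a two-finger parallel gripper is mounted at the origin on the work surface. World frame = base frame: x ahead of the robot, y to its left, z up, the work surface at z = 0. Lengths are in m, angles in degrees, forces in N, time in s.
With the tool pointing down it reaches from about 0.25 to 0.725 m from the base axis. Payload 9.7 kg.
Tool frame: the origin (TCP) lies at the very end of the fingers, on their centre line; the grasp point (between the pads) lies 19 mm behind it; z points along the fingers, y is the line along which they close (so a half turn about z gives the same grasp; the last joint's range is limited). The gripper opens to 85 mm and grips with 20 to 120 N. Pads are 22 mm wide; open, the fingers measure 114 mm over their backs; the gripper's body (76 mm by 85 mm) begins 54 mm behind the grasp point. The pads swing forward as they close: fully open they stand 13 mm farther back than shut.
Start: joints at [-69.041, 4.979, 10.078, 95.1, 0, 90], TCP at [0.197, -0.514, 0.231] pointing down, gripper open.
Joint ranges: [-179.16, 179.16], [-48.56, 103.87], [-65.8, 70.77], [-126.05, 130.52], [-82.76, 87.17], [-180, 180]. Speed limits (degrees/s): [127.2, 127.2, 147.25, 180, 180, 180].

### API

Orientations are given as [roll, pitch, yaw] about the fixed x, y, z axes, in that order (R = Rz(yaw) Ry(pitch) Rx(roll)).
In Python, from workcell import telemetry, optics, workorder gives the robot as it stands.
- The arm moves only by the shell command python3 -m handwheel 'ROWS' [FORCE]. ROWS is JSON, a list of rows, each an object of numbers: "tx", "ty", "tz": the shift along the tool's x, y, z in m; "ax", "ay", "az": the turn, a rotation vector about the tool's x, y, z in degrees; "jaw": the gripper command: -1 is shut, 1 is fully open, values between are in proportion. A call has exactly 10 rows; each row shifts and turns the commanded pose from where the row before left it, along the tool's axes as they then stand; what a row does not reach is not made up. A row lasts 1/8 s, in which the tool goes at most 62.5 mm and 10.7 degrees, less where a joint would pass 70% of its speed; a pose out of reach is approached as far as the arm can. A call is refused whole if a number of a shift passes 0.0625 or a number of a turn 10.7, either way. A call with a gripper value outside its range is refused whole. The fingers move at their own pace and stop on an object; FORCE is the grip in N (left out, the last holds). Time passes only in rows, so rows that do not move let the fingers close, or fill a call up. It gives the time, the measured TCP pose, the force, the opening and the grip force at its end, in the units of the state.
- telemetry.get_obs(): the state, without advancing time (a new reading comes with each control period).
- optics.camera(name): name is "side" or "top" or "wrist"; returns a dict with "color" (384x512x3 uint8, red, green, blue), "K" (3x3 intrinsics, pixels), "extrinsics" (4x4, takes a point from camera to world coordinates); the wrist camera has in their place "mount" (4x4, takes a point from camera to tool coordinates, whose origin is the TCP and whose axes are the flange's). Camera axes: x right, y down, z forward; pixel columns grow to the right and rows downward; lengths in m; the calibration is good to about 2 mm. A picture is of the moment at which its call begins: read the wrist's pose just before it. There is no depth.
- workorder.job_done(): hands the job in; it is judged then, once.
The state is a dict: "time": time; "q": joint angles; "qd": joint speeds; "joint_efforts": joint torques, N m; "ee_pos": TCP position; "tcp_rot": TCP orientation; "wrist_force": force on the tool from outside, world axes, zero at the start; "torque": the same for the moment, N m; "opening": finger opening in m; "grasp_force": force on a finger pad.
Only numpy, scipy, OpenCV 4.12 (cv2) and the standard library are available. Lean on these libraries where they do the work, as an engineer would, in place of code of your own. Each camera call takes 0.05 s, during which the arm holds its last target. There are 200 camera calls.

### The job

Switch on the clamped bench machine that carries the rounded felt bob so that it keeps running hands-free: squeeze its broad trigger well down, push the round lock-on button on its side fully in while the trigger is held down, ease the trigger up until it catches while still holding the button, then let go. Leave the machine with the flat wire wheel switched off.

Things in the scene. Friction and masses are not known exactly. Their poses are not given: they have to be found in the camera images.
- polisher: Power tool, grey barrel 62 mm across, belly-up on a board, ROUNDED felt bob 44 mm across on its nose (its twin has a flat 72 mm wire wheel). Origin: bench level under the trigger; x to the nose, y to the button side, z up. Switch block y -32..24, deck z 84 mm. Cheek beside the trigger (x +-25, y 14..24, top z 112 mm) carries the button; above the deck no more stands beyond y 24.
- polisher_trigger (a joint): Its trigger: broad ribbed grey block, x +-25, y -28..12 mm in the machine's frame, top at z 104 mm when off. Value: m squeezed straight down, 0 off, 0.016 bottomed; spring 4 N (off) to 8 N. From 0.010 down it frees the button. With the button in it rises only to 0.006 and stays: locked on.
- polisher_button (a joint): Its lock-on button: round stub 22 mm across, axis along y at x 0, z 97 mm; face at y 36 (out) to 26 mm (in). Value: m pushed towards -y, 0..0.010; 1.5 to 3.5 N. Blocked unless the trigger is past 0.010; springs out if let go there; caught (at 0.008) once the trigger is eased above 0.009. One fingertip on the trigger, the other outside the button: closing pushes it.
- brusher_trigger (a joint): Trigger of the twin machine with the flat wire wheel, which must stay off. Same shape and place on its machine; value: m pressed down, 0 off.

How it is judged (in metres and radians):
On the way, in this order (a step that is already met when the one before it is completed fails the run):
1. the felt-bob machine's trigger is squeezed well down (more than 10 mm) with its button still out (value of joint polisher_trigger above 0.01 m and value of joint polisher_button below 0.002 m), for 0.05 s.
2. the lock-on button is pushed in (more than 7.5 mm) while the trigger is down (value of joint polisher_button above 0.0075 m and value of joint polisher_trigger above 0.009 m), for 0.05 s.
At the end, for the whole second after the job is handed in: The felt-bob machine's trigger rests still on its lock, 4 to 8.5 mm down, with its button held in (more than 6 mm), and the wire-wheel machine's trigger is up (less than 2 mm) (value of joint polisher_trigger between 0.004 and 0.0085 m and value of joint polisher_button above 0.006 m and velocity of joint polisher_trigger between -0.005 and 0.005 m/s and value of joint brusher_trigger below 0.002 m); the robot touches nothing.
It fails at once if the wire-wheel machine's trigger is pressed (more than 5 mm) (value of joint brusher_trigger above 0.005 m).
It also fails if it takes over 29 s, if anything falls off the work surface, if the arm or the gripper's body presses on something with over 40 N, if the wrist force passes 120 N, or if a joint passes its speed limit or range.

## Working session

There is one attempt and no reset: what is moved stays moved. The work goes in short steps, Python scripts to look and compute and a shell command to move; the robot and the scene stay as the last step left them, time stands still between calls to the robot, and variables do not carry over. Pictures are saved under pics/ and viewed, at most 10 in all, crops included, and the job is handed in when it is done.

```bash
mkdir -p pics; ls; python3 - <<'E'
from workcell import telemetry, optics
import cv2,numpy as np
o=telemetry.get_obs(); print({k:np.round(v,4).tolist() for k,v in o.items()})
ims=[]
for n in("top","side"):
    c=optics.camera(n); cv2.imwrite(f"pics/{n}0.png",c["color"][:,:,::-1]); print(n,np.round(c["K"],1).tolist(),np.round(c["extrinsics"],4).tolist())
    np.savez(f"{n}0.npz",**{k:c[k] for k in("K","extrinsics","color")})
E
```

```text
pics
{'time': 0.0, 'q': [-69.0414, 5.0107, 10.0347, 95.0985, 0.0012, 90.0005], 'qd': [-0.0729, -0.0262, -0.0398, -0.0046, -0.0413, -0.0058], 'joint_efforts': [0.0036, -52.0387, 46.4808, 0.0163, 0.0002, 0.0], 'ee_pos': [0.1967, -0.5134, 0.2306], 'tcp_rot': [-179.9254, -0.0012, 20.9581], 'wrist_force': [-0.2189, -0.1394, -0.689], 'torque': [0.0354, 0.0129, -0.0227], 'grasp_force': 0.0, 'opening': 0.0854}
top [[379.2, 0.0, 251.3], [0.0, 379.2, 190.2], [0.0, 0.0, 1.0]] [[0.0187, -0.993, 0.1166, 0.44], [-0.9994, -0.0152, 0.0303, -0.0194], [-0.0283, -0.1171, -0.9927, 0.8199], [0.0, 0.0, 0.0, 1.0]]
side [[482.5, 0.0, 256.8], [0.0, 482.5, 193.0], [0.0, 0.0, 1.0]] [[-0.9879, -0.065, 0.1411, 0.4081], [-0.1536, 0.5471, -0.8228, 0.7848], [-0.0237, -0.8345, -0.5505, 0.5739], [0.0, 0.0, 0.0, 1.0]]
```

View pics/top0.png

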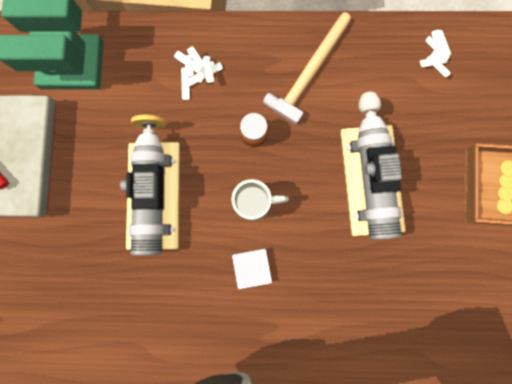

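View pics/side0.png

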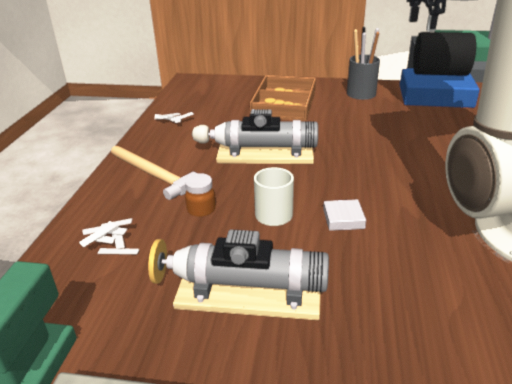

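The top view shows the felt-bob machine on the right: bob at (370,103), trigger at about (386,168), button stub at about (371,170). Its nose points to +x and the button faces +y. The wire-wheel twin is on the left, at about (147,185). The side view agrees, with the polisher's button at (263,121).

```bash
cat > h.py <<'E'
import numpy as np,cv2
def ray(K,E,u,v):
    d=E[:3,:3]@np.linalg.solve(K,[u,v,1.]); return E[:3,3],d
def onz(K,E,u,v,z):
    o,d=ray(K,E,u,v); return o+d*(z-o[2])/d[2]
def proj(K,E,p):
    c=E[:3,:3].T@(np.asarray(p)-E[:3,3]); c=K@c; return c[:2]/c[2]
E
python3 - <<'E'
from h import *
t=np.load("top0.npz"); s=np.load("side0.npz")
for n,(u,v),z in(("bob",(370,103),.053),("trig",(387,168),.104),("tail",(384,228),.053)):print(n,onz(t["K"],t["extrinsics"],u,v,z).round(4))
a=cv2.resize(t["color"][80:250,330:420],None,fx=3.5,fy=3.5,interpolation=cv2.INTER_CUBIC)[:590]
b=cv2.resize(s["color"][95:175,185:325],None,fx=3.2,fy=3.2,interpolation=cv2.INTER_CUBIC)
o=np.zeros((595,770,3),np.uint8); o[:a.shape[0],:a.shape[1]]=a; o[:b.shape[0],320:320+b.shape[1]]=b
cv2.imwrite("pics/crop1.png",o[:,:,::-1])
E
```

```text
bob [ 0.7161 -0.239   0.053 ]
trig [ 0.5704 -0.2541  0.104 ]
tail [ 0.4583 -0.2621  0.053 ]
```

View pics/crop1.png

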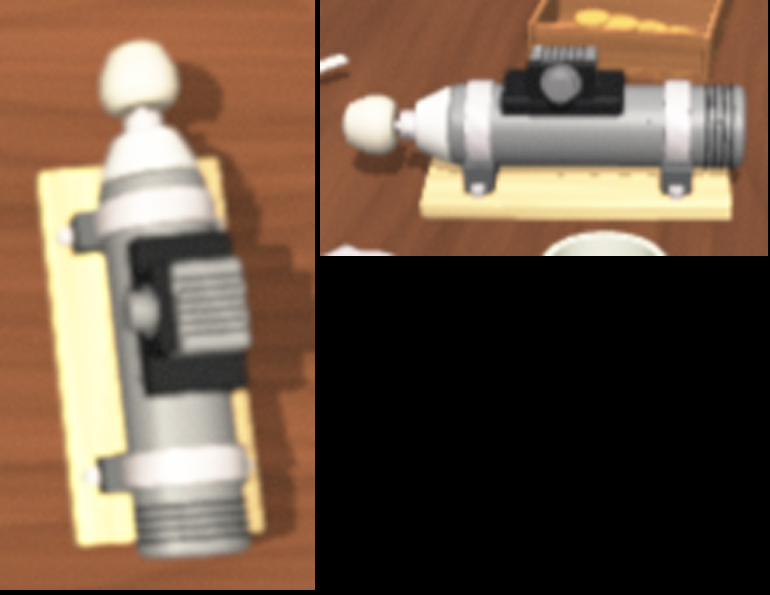

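The crop shows the trigger centred at about top pixel (390.6,167.4) and the black cheek and button on its +y side. The machine's yaw is about +5°. I'll work out the travel and check for obstacles on the way.

```bash
python3 - <<'E'
from h import *
t=np.load("top0.npz"); s=np.load("side0.npz")
K,E=t["K"],t["extrinsics"]
T=onz(K,E,330+212/3.5,80+306/3.5,.104); 
ya=np.radians(5); R=np.array([[np.cos(ya),-np.sin(ya)],[np.sin(ya),np.cos(ya)]])
print("trig",T,"origin",T[:2]-R@[0,-.008])
print("pencup base",onz(s["K"],s["extrinsics"],363,97,0),"box far",onz(s["K"],s["extrinsics"],285,78,.04))
p0=np.array([.1967,-.5134]); g=T[:2]; d=g-p0
y=np.radians(20.96); print("tool shift", d@[np.cos(y),np.sin(y)], d@[np.sin(y),-np.cos(y)])
from workcell import optics
c=optics.camera("wrist"); print(c["mount"].round(4).tolist(),c["K"].round(1).tolist())
E
```

```text
trig [ 0.57163463 -0.2607797   0.104     ] origin [ 0.57093739 -0.25281014]
pencup base [ 0.31479704 -0.63704283  0.        ] box far [ 0.55768502 -0.67050336  0.04      ]
tool shift 0.4404917040387591 -0.10178436139661098
[[0.0007, -0.9624, -0.2715, 0.0691], [1.0, 0.0007, 0.0003, 0.0006], [-0.0001, -0.2715, 0.9624, -0.1425], [0.0, 0.0, 0.0, 1.0]] [[318.7, 0.0, 255.8], [0.0, 318.7, 193.0], [0.0, 0.0, 1.0]]
```

```bash
python3 -m handwheel '[{"tx":0.055,"ty":-0.0127,"jaw":0},{"tx":0.055,"ty":-0.0127,"jaw":0},{"tx":0.055,"ty":-0.0127,"jaw":0},{"tx":0.055,"ty":-0.0127,"jaw":0},{"tx":0.055,"ty":-0.0127,"jaw":0},{"tx":0.055,"ty":-0.0127,"jaw":0},{"tx":0.055,"ty":-0.0127,"jaw":0},{"tx":0.055,"ty":-0.0127,"jaw":0},{"az":8,"jaw":0},{"az":8,"jaw":0}]' 20
python3 - <<'E'
from workcell import telemetry, optics
import cv2,numpy as np
from scipy.spatial.transform import Rotation as Ro
o=telemetry.get_obs(); c=optics.camera("wrist")
T=np.eye(4);T[:3,:3]=Ro.from_euler("xyz",o["tcp_rot"],degrees=True).as_matrix();T[:3,3]=o["ee_pos"]
print(o["ee_pos"],o["tcp_rot"],o["opening"],o["time"])
np.savez("w1.npz",K=c["K"],extrinsics=T@c["mount"],color=c["color"]); cv2.imwrite("pics/w1.png",c["color"][:,:,::-1])
E
```

```text
[ 0.19667188 -0.51343976  0.23074378] [-1.79941048e+02 -1.38748044e-03  2.09592511e+01] 0.0852522691421917 0.15$[0]: bad value
```

View pics/w1.png

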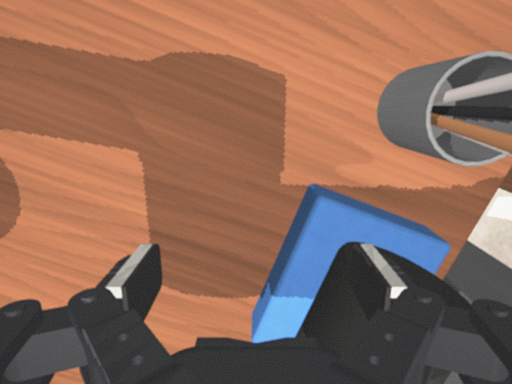

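The move was refused, so this picture is still the start pose, with the pen cup at upper right (450,110) and off the path. I'll retry with every key written out.

```bash
cat > w.py <<'E'
import sys,cv2,numpy as np
from workcell import telemetry, optics
from scipy.spatial.transform import Rotation as Ro
n=sys.argv[1]
o=telemetry.get_obs(); c=optics.camera("wrist")
T=np.eye(4);T[:3,:3]=Ro.from_euler("xyz",o["tcp_rot"],degrees=True).as_matrix();T[:3,3]=o["ee_pos"]
print(o["ee_pos"],o["tcp_rot"],o["opening"],o["time"],o["wrist_force"])
np.savez(n+".npz",K=c["K"],extrinsics=T@c["mount"],color=c["color"]); cv2.imwrite(f"pics/{n}.png",c["color"][:,:,::-1])
E
python3 -m handwheel '[{"tx":0.055,"ty":-0.0127,"tz":0,"ax":0,"ay":0,"az":0,"jaw":0},{"tx":0.055,"ty":-0.0127,"tz":0,"ax":0,"ay":0,"az":0,"jaw":0},{"tx":0.055,"ty":-0.0127,"tz":0,"ax":0,"ay":0,"az":0,"jaw":0},{"tx":0.055,"ty":-0.0127,"tz":0,"ax":0,"ay":0,"az":0,"jaw":0},{"tx":0.055,"ty":-0.0127,"tz":0,"ax":0,"ay":0,"az":0,"jaw":0},{"tx":0.055,"ty":-0.0127,"tz":0,"ax":0,"ay":0,"az":0,"jaw":0},{"tx":0.055,"ty":-0.0127,"tz":0,"ax":0,"ay":0,"az":0,"jaw":0},{"tx":0.055,"ty":-0.0127,"tz":0,"ax":0,"ay":0,"az":0,"jaw":0},{"tx":0,"ty":0,"tz":0,"ax":0,"ay":0,"az":8,"jaw":0},{"tx":0,"ty":0,"tz":0,"ax":0,"ay":0,"az":8,"jaw":0}]' 20 && python3 w.py w2
```

```text
time: 1.45
ee_pos: [0.5719, -0.2605, 0.2305]
tcp_rot: [-180.0, 0.1, 4.8]
wrist_force: [-0.7, 0.0, 0.1]
opening: 0.0423
grasp_force: 0.0
[ 0.57190427 -0.2604993   0.23052055] [-1.79969167e+02  6.11707018e-02  4.79102444e+00] 0.04230050733056369 1.45 [-0.68701447  0.0132675   0.13603173]
```

View pics/w2.png

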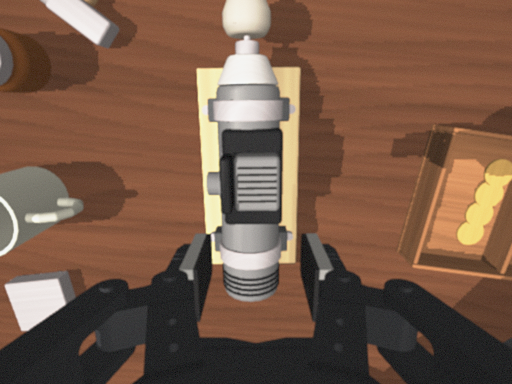

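The wrist view shows the machine almost aligned with the tool: bob (247,17), trigger about (258,182), button stub face at about (208,184). I'll measure these by mask and ray.

```bash
python3 - <<'E'
from h import *
w=np.load("w2.npz");K,E,c=w["K"],w["extrinsics"],w["color"]
g=cv2.cvtColor(c,cv2.COLOR_RGB2GRAY)
m=(g>55).astype(np.uint8); m[:, :233]=0;m[:,284:]=0;m[:150]=0;m[:213]; m[213:]=0
m=cv2.morphologyEx(m,cv2.MORPH_CLOSE,np.ones((7,7)))
cs=sorted(cv2.findContours(m,0,1)[0],key=cv2.contourArea)[-1]; r=cv2.minAreaRect(cs); print(r,cv2.boundingRect(cs))
T=onz(K,E,*r[0],.104)
# bob and tail centre, from masks: bob bright cream
hsv=cv2.cvtColor(c,cv2.COLOR_RGB2HSV)
b=((hsv[...,2]>140)&(hsv[...,1]<90)).astype(np.uint8); b[40:]=0;b[:,:215]=0;b[:,280:]=0
cb=sorted(cv2.findContours(b,0,1)[0],key=cv2.contourArea)[-1]; (bu,bv),br=cv2.minEnclosingCircle(cb); print("bob",bu,bv,br)
print("row edges tail 275:",g[275,215:290].tolist()); print("row 184:",g[184,195:245].tolist())
print("trig",T, "front/back z104",[onz(K,E,258,v,.104).round(4).tolist() for v in(155,209)])
print("bob", onz(K,E,bu,bv,.053),"tail",onz(K,E,250.8,275,.053),"btn",onz(K,E,208,184,.097))
E
```

```text
((258.0, 181.0), (62.0, 50.0), 90.0) (233, 150, 51, 63)
bob 246.0 16.5 25.92788314819336
row edges tail 275: [105, 102, 100, 104, 100, 102, 100, 87, 57, 54, 80, 100, 94, 71, 53, 66, 95, 117, 139, 150, 162, 174, 175, 177, 182, 182, 179, 179, 173, 177, 173, 174, 176, 170, 174, 174, 171, 165, 168, 167, 165, 158, 157, 156, 154, 153, 150, 148, 139, 137, 125, 112, 100, 81, 62, 51, 42, 55, 77, 79, 64, 48, 33, 46, 76, 97, 99, 96, 94, 101, 96, 96, 98, 96, 98]
row 184: [105, 106, 107, 103, 107, 105, 101, 141, 222, 240, 240, 218, 180, 168, 171, 170, 170, 171, 170, 173, 170, 172, 173, 175, 158, 110, 62, 61, 64, 54, 57, 53, 53, 47, 43, 24, 34, 26, 32, 61, 90, 103, 122, 160, 177, 176, 177, 176, 175, 178]
trig [ 0.57606302 -0.26253463  0.104     ] front/back z104 [[0.5987, -0.2606, 0.104], [0.5505, -0.2647, 0.104]]
bob [ 0.7148395  -0.23999338  0.053     ] tail [ 0.4546658 -0.2652057  0.053    ] btn [ 0.56786182 -0.21847889  0.097     ]
```

Fused origin is about (0.5725, -0.2540), yaw 5.5°. Plan: jaw gap of about 38 mm, held fixed, with the tool centre at local y=+23 mm. That puts one tip over the trigger and the other 6 mm outside the button. First I'll hover about 20 mm above and check.

```bash
python3 -m handwheel '[{"tx":0.001,"ty":-0.0294,"tz":0,"ax":0,"ay":0,"az":0,"jaw":-0.1},{"tx":0,"ty":0,"tz":0,"ax":0,"ay":0,"az":-0.7,"jaw":-0.1},{"tx":0,"ty":0,"tz":0.035,"ax":0,"ay":0,"az":0,"jaw":-0.1},{"tx":0,"ty":0,"tz":0.035,"ax":0,"ay":0,"az":0,"jaw":-0.1},{"tx":0,"ty":0,"tz":0.02,"ax":0,"ay":0,"az":0,"jaw":-0.1},{"tx":0,"ty":0,"tz":0.01,"ax":0,"ay":0,"az":0,"jaw":-0.1},{"tx":0,"ty":0,"tz":0.005,"ax":0,"ay":0,"az":0,"jaw":-0.1},{"tx":0,"ty":0,"tz":0,"ax":0,"ay":0,"az":0,"jaw":-0.1},{"tx":0,"ty":0,"tz":0,"ax":0,"ay":0,"az":0,"jaw":-0.1},{"tx":0,"ty":0,"tz":0,"ax":0,"ay":0,"az":0,"jaw":-0.1}]' && python3 w.py w3 && python3 - <<'E'
from workcell import optics
import cv2,numpy as np
c=optics.camera("side")["color"][60:180,180:340]
w=cv2.imread("pics/w3.png")[120:384,110:400]
t=optics.camera("top")["color"][80:250,320:430]
o=np.zeros((590,800,3),np.uint8)
a=cv2.resize(c[:,:,::-1],None,fx=2.5,fy=2.5); o[:300,:400]=a
b=cv2.resize(w,None,fx=1.35,fy=1.35); o[:b.shape[0],405:405+b.shape[1]]=b
d=cv2.resize(t[:,:,::-1],None,fx=1.7,fy=1.7); o[300:300+d.shape[0],:d.shape[1]]=d[:290]
cv2.imwrite("pics/m3.png",o)
E
```

```text
time: 2.75
ee_pos: [0.57, -0.2321, 0.1269]
tcp_rot: [180.0, -0.0, 5.7]
wrist_force: [0.2, 0.2, 0.6]
opening: 0.0385
grasp_force: 0.0
[ 0.57000251 -0.2320806   0.12693049] [ 1.79974232e+02 -4.80574031e-02  5.66520951e+00] 0.03848548711447456 2.75 [0.22502772 0.15873012 0.62430478]
```

View pics/m3.png

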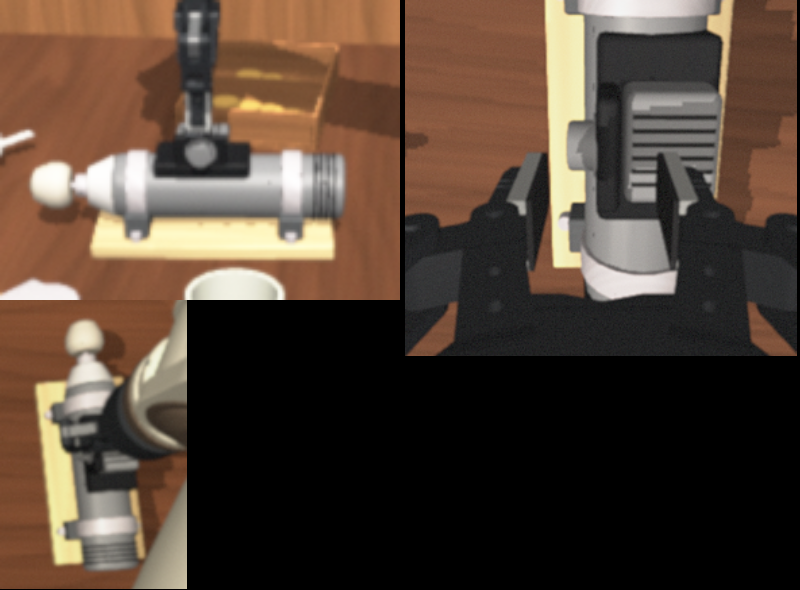

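The hover is good: the left tip is outside the button (tip at 540 against the button face at 568 in the mosaic) and the right tip is over the trigger (622–720). I'll descend in steps and read the force.

```bash
python3 -m handwheel '[{"tx":0,"ty":-0.001,"tz":0.01,"ax":0,"ay":0,"az":0,"jaw":-0.1},{"tx":0,"ty":0,"tz":0.008,"ax":0,"ay":0,"az":0,"jaw":-0.1},{"tx":0,"ty":0,"tz":0.004,"ax":0,"ay":0,"az":0,"jaw":-0.1},{"tx":0,"ty":0,"tz":0.004,"ax":0,"ay":0,"az":0,"jaw":-0.1},{"tx":0,"ty":0,"tz":0.004,"ax":0,"ay":0,"az":0,"jaw":-0.1},{"tx":0,"ty":0,"tz":0,"ax":0,"ay":0,"az":0,"jaw":-0.1},{"tx":0,"ty":0,"tz":0,"ax":0,"ay":0,"az":0,"jaw":-0.1},{"tx":0,"ty":0,"tz":0,"ax":0,"ay":0,"az":0,"jaw":-0.1},{"tx":0,"ty":0,"tz":0,"ax":0,"ay":0,"az":0,"jaw":-0.1},{"tx":0,"ty":0,"tz":0,"ax":0,"ay":0,"az":0,"jaw":-0.1}]'
```

```text
time: 4.15
ee_pos: [0.5695, -0.2309, 0.0967]
tcp_rot: [-180.0, 0.0, 5.7]
wrist_force: [-3.5, 1.7, 5.4]
opening: 0.0382
grasp_force: 2.5
```

```bash
python3 -m handwheel '[{"tx":0,"ty":0,"tz":0.003,"ax":0,"ay":0,"az":0,"jaw":-0.1},{"tx":0,"ty":0,"tz":0.003,"ax":0,"ay":0,"az":0,"jaw":-0.1},{"tx":0,"ty":0,"tz":0.001,"ax":0,"ay":0,"az":0,"jaw":-0.1},{"tx":0,"ty":0,"tz":0,"ax":0,"ay":0,"az":0,"jaw":-0.1},{"tx":0,"ty":0,"tz":0,"ax":0,"ay":0,"az":0,"jaw":-0.1},{"tx":0,"ty":0,"tz":0,"ax":0,"ay":0,"az":0,"jaw":-0.1},{"tx":0,"ty":0,"tz":0,"ax":0,"ay":0,"az":0,"jaw":-0.1},{"tx":0,"ty":0,"tz":0,"ax":0,"ay":0,"az":0,"jaw":-0.1},{"tx":0,"ty":0,"tz":0,"ax":0,"ay":0,"az":0,"jaw":-0.1},{"tx":0,"ty":0,"tz":0,"ax":0,"ay":0,"az":0,"jaw":-0.1}]'; python3 w.py w4;  python3 - <<'E'
from workcell import optics
import cv2,numpy as np
c=optics.camera("side")["color"][60:180,180:340]
w=cv2.imread("pics/w4.png")[100:384,110:400]
o=np.zeros((390,800,3),np.uint8)
a=cv2.resize(c[:,:,::-1],None,fx=2.5,fy=2.5); o[:300,:400]=a
b=cv2.resize(w,None,fx=1.35,fy=1.35); o[:b.shape[0],405:405+b.shape[1]]=b
cv2.imwrite("pics/m4.png",o)
E
```

```text
time: 5.4
ee_pos: [0.5697, -0.231, 0.09]
tcp_rot: [180.0, -0.0, 5.7]
wrist_force: [-4.3, 2.5, 6.1]
opening: 0.0382
grasp_force: 3.3
[ 0.56966747 -0.23099686  0.09002143] [ 1.79982696e+02 -2.79830761e-02  5.65699704e+00] 0.03817292515362645 5.4 [-4.29491902  2.50176221  6.06044623]
```

View pics/m4.png

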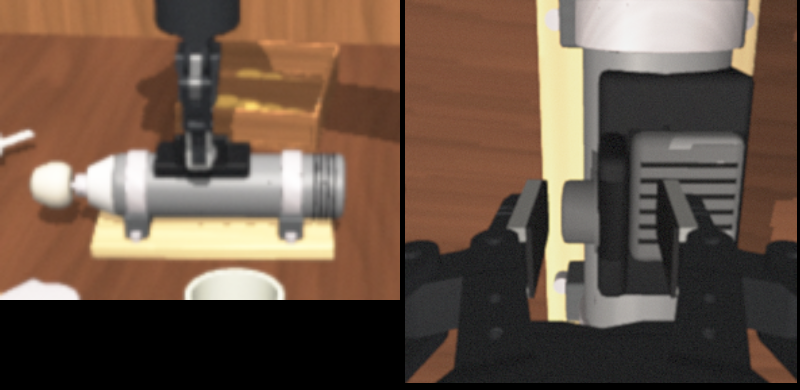

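The side view shows the outer finger in front of the button, and the wrist view shows the inner finger pressing the trigger, with a clear gap between the left finger (545) and the button face (563). The force rises slowly, so I'll press deeper in small steps until I find the bottom.

```bash
python3 -m handwheel '[{"tx":0,"ty":0,"tz":0.001,"ax":0,"ay":0,"az":0,"jaw":-0.1},{"tx":0,"ty":0,"tz":0.001,"ax":0,"ay":0,"az":0,"jaw":-0.1},{"tx":0,"ty":0,"tz":0.001,"ax":0,"ay":0,"az":0,"jaw":-0.1},{"tx":0,"ty":0,"tz":0,"ax":0,"ay":0,"az":0,"jaw":-0.1},{"tx":0,"ty":0,"tz":0,"ax":0,"ay":0,"az":0,"jaw":-0.1},{"tx":0,"ty":0,"tz":0,"ax":0,"ay":0,"az":0,"jaw":-0.1},{"tx":0,"ty":0,"tz":0,"ax":0,"ay":0,"az":0,"jaw":-0.1},{"tx":0,"ty":0,"tz":0,"ax":0,"ay":0,"az":0,"jaw":-0.1},{"tx":0,"ty":0,"tz":0,"ax":0,"ay":0,"az":0,"jaw":-0.1},{"tx":0,"ty":0,"tz":0,"ax":0,"ay":0,"az":0,"jaw":-0.1}]'
```

```text
time: 6.75
ee_pos: [0.5697, -0.231, 0.0871]
tcp_rot: [180.0, -0.0, 5.7]
wrist_force: [-3.8, 2.0, 7.2]
opening: 0.0385
grasp_force: 3.7
```

```bash
python3 -m handwheel '[{"tx":0,"ty":0,"tz":0.001,"ax":0,"ay":0,"az":0,"jaw":-0.1},{"tx":0,"ty":0,"tz":0.001,"ax":0,"ay":0,"az":0,"jaw":-0.1},{"tx":0,"ty":0,"tz":0,"ax":0,"ay":0,"az":0,"jaw":-0.1},{"tx":0,"ty":0,"tz":0,"ax":0,"ay":0,"az":0,"jaw":-0.1},{"tx":0,"ty":0,"tz":0,"ax":0,"ay":0,"az":0,"jaw":-0.1},{"tx":0,"ty":0,"tz":0,"ax":0,"ay":0,"az":0,"jaw":-0.1},{"tx":0,"ty":0,"tz":0,"ax":0,"ay":0,"az":0,"jaw":-0.1},{"tx":0,"ty":0,"tz":0,"ax":0,"ay":0,"az":0,"jaw":-0.1},{"tx":0,"ty":0,"tz":0,"ax":0,"ay":0,"az":0,"jaw":-0.1},{"tx":0,"ty":0,"tz":0,"ax":0,"ay":0,"az":0,"jaw":-0.1}]'
```

```text
time: 8.0
ee_pos: [0.5698, -0.2311, 0.0865]
tcp_rot: [179.9, -0.1, 5.6]
wrist_force: [-6.8, 2.7, 16.2]
opening: 0.0383
grasp_force: 7.9
```

The trigger bottomed at TCP z≈0.0868. I'll back off about 2.5 mm, keeping it well past 10 mm, then push the button with a tool +y shift.

```bash
python3 -m handwheel '[{"tx":0,"ty":0,"tz":-0.002,"ax":0,"ay":0,"az":0,"jaw":-0.1},{"tx":0,"ty":0,"tz":-0.0015,"ax":0,"ay":0,"az":0,"jaw":-0.1},{"tx":0,"ty":0.003,"tz":0,"ax":0,"ay":0,"az":0,"jaw":-0.1},{"tx":0,"ty":0.003,"tz":0,"ax":0,"ay":0,"az":0,"jaw":-0.1},{"tx":0,"ty":0.003,"tz":0,"ax":0,"ay":0,"az":0,"jaw":-0.1},{"tx":0,"ty":0.003,"tz":0,"ax":0,"ay":0,"az":0,"jaw":-0.1},{"tx":0,"ty":0.002,"tz":0,"ax":0,"ay":0,"az":0,"jaw":-0.1},{"tx":0,"ty":0,"tz":0,"ax":0,"ay":0,"az":0,"jaw":-0.1},{"tx":0,"ty":0,"tz":0,"ax":0,"ay":0,"az":0,"jaw":-0.1},{"tx":0,"ty":0,"tz":0,"ax":0,"ay":0,"az":0,"jaw":-0.1}]'
```

```text
time: 9.25
ee_pos: [0.5717, -0.2439, 0.0888]
tcp_rot: [-179.9, -0.1, 5.7]
wrist_force: [-0.4, 6.8, 8.5]
opening: 0.0386
grasp_force: 5.0
```

```bash
python3 -m handwheel '[{"tx":0,"ty":0.001,"tz":0,"ax":0,"ay":0,"az":0,"jaw":-0.1},{"tx":0,"ty":0.001,"tz":0,"ax":0,"ay":0,"az":0,"jaw":-0.1},{"tx":0,"ty":0.001,"tz":0,"ax":0,"ay":0,"az":0,"jaw":-0.1},{"tx":0,"ty":0,"tz":0,"ax":0,"ay":0,"az":0,"jaw":-0.1},{"tx":0,"ty":0,"tz":0,"ax":0,"ay":0,"az":0,"jaw":-0.1},{"tx":0,"ty":0,"tz":0,"ax":0,"ay":0,"az":0,"jaw":-0.1},{"tx":0,"ty":0,"tz":0,"ax":0,"ay":0,"az":0,"jaw":-0.1},{"tx":0,"ty":0,"tz":0,"ax":0,"ay":0,"az":0,"jaw":-0.1},{"tx":0,"ty":0,"tz":0,"ax":0,"ay":0,"az":0,"jaw":-0.1},{"tx":0,"ty":0,"tz":0,"ax":0,"ay":0,"az":0,"jaw":-0.1}]'; python3 w.py w5;  python3 - <<'E'
import cv2
cv2.imwrite("pics/m5.png",cv2.resize(cv2.imread("pics/w5.png")[100:384,110:400],None,fx=1.8,fy=1.8))
E
```

```text
time: 10.5
ee_pos: [0.572, -0.2466, 0.0888]
tcp_rot: [-179.9, -0.1, 5.7]
wrist_force: [-1.3, 9.1, 7.3]
opening: 0.0382
grasp_force: 5.3
[ 0.57196144 -0.24656967  0.08878023] [-1.79892078e+02 -1.13651985e-01  5.72786315e+00] 0.03820071477316356 10.5 [-1.34172102  9.10980715  7.30996375]
```

View pics/m5.png

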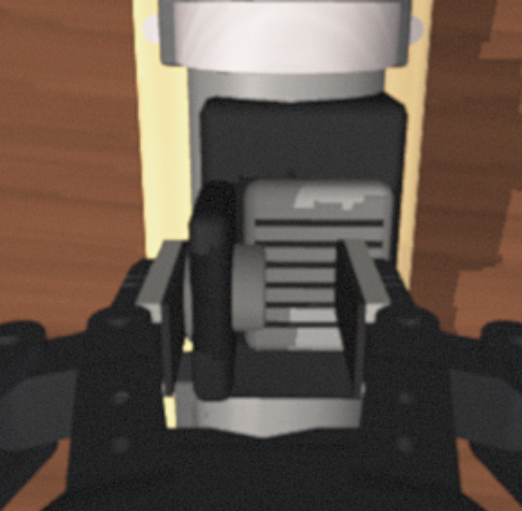

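The button stub has been driven through the cheek towards the trigger side, with the left finger against it at about (180,300). I'll push 1 mm more to confirm it has bottomed.

```bash
python3 -m handwheel '[{"tx":0,"ty":0.001,"tz":0,"ax":0,"ay":0,"az":0,"jaw":-0.1},{"tx":0,"ty":0,"tz":0,"ax":0,"ay":0,"az":0,"jaw":-0.1},{"tx":0,"ty":0,"tz":0,"ax":0,"ay":0,"az":0,"jaw":-0.1},{"tx":0,"ty":0,"tz":0,"ax":0,"ay":0,"az":0,"jaw":-0.1},{"tx":0,"ty":0,"tz":0,"ax":0,"ay":0,"az":0,"jaw":-0.1},{"tx":0,"ty":0,"tz":0,"ax":0,"ay":0,"az":0,"jaw":-0.1},{"tx":0,"ty":0,"tz":0,"ax":0,"ay":0,"az":0,"jaw":-0.1},{"tx":0,"ty":0,"tz":0,"ax":0,"ay":0,"az":0,"jaw":-0.1},{"tx":0,"ty":0,"tz":0,"ax":0,"ay":0,"az":0,"jaw":-0.1},{"tx":0,"ty":0,"tz":0,"ax":0,"ay":0,"az":0,"jaw":-0.1}]'
```

```text
time: 11.8
ee_pos: [0.572, -0.2468, 0.0888]
tcp_rot: [-179.8, -0.1, 5.8]
wrist_force: [-1.8, 13.4, 9.4]
opening: 0.0386
grasp_force: 7.5
```

Bottomed: 0.2 mm of travel for +4 N. Now I'll ease the trigger up while holding the button.

```bash
python3 -m handwheel '[{"tx":0,"ty":0,"tz":-0.001,"ax":0,"ay":0,"az":0,"jaw":-0.1},{"tx":0,"ty":0,"tz":-0.001,"ax":0,"ay":0,"az":0,"jaw":-0.1},{"tx":0,"ty":0,"tz":-0.001,"ax":0,"ay":0,"az":0,"jaw":-0.1},{"tx":0,"ty":0,"tz":-0.001,"ax":0,"ay":0,"az":0,"jaw":-0.1},{"tx":0,"ty":0,"tz":-0.001,"ax":0,"ay":0,"az":0,"jaw":-0.1},{"tx":0,"ty":0,"tz":-0.001,"ax":0,"ay":0,"az":0,"jaw":-0.1},{"tx":0,"ty":0,"tz":-0.001,"ax":0,"ay":0,"az":0,"jaw":-0.1},{"tx":0,"ty":0,"tz":-0.001,"ax":0,"ay":0,"az":0,"jaw":-0.1},{"tx":0,"ty":0,"tz":-0.001,"ax":0,"ay":0,"az":0,"jaw":-0.1},{"tx":0,"ty":0,"tz":-0.001,"ax":0,"ay":0,"az":0,"jaw":-0.1}]'
```

```text
time: 13.05
ee_pos: [0.5717, -0.2471, 0.0971]
tcp_rot: [-179.8, -0.0, 5.7]
wrist_force: [2.4, 8.6, -6.2]
opening: 0.0383
grasp_force: 4.2
```

```bash
python3 -m handwheel '[{"tx":0,"ty":0,"tz":-0.001,"ax":0,"ay":0,"az":0,"jaw":-0.1},{"tx":0,"ty":-0.002,"tz":0,"ax":0,"ay":0,"az":0,"jaw":-0.1},{"tx":0,"ty":-0.004,"tz":0,"ax":0,"ay":0,"az":0,"jaw":-0.1},{"tx":0,"ty":-0.005,"tz":-0.001,"ax":0,"ay":0,"az":0,"jaw":-0.1},{"tx":0,"ty":-0.003,"tz":-0.004,"ax":0,"ay":0,"az":0,"jaw":-0.1},{"tx":0,"ty":0,"tz":-0.02,"ax":0,"ay":0,"az":0,"jaw":-0.1},{"tx":0,"ty":0,"tz":-0.03,"ax":0,"ay":0,"az":0,"jaw":-0.1},{"tx":0,"ty":0,"tz":-0.04,"ax":0,"ay":0,"az":0,"jaw":-0.1},{"tx":0,"ty":0,"tz":-0.03,"ax":0,"ay":0,"az":0,"jaw":-0.1},{"tx":0,"ty":0,"tz":0,"ax":0,"ay":0,"az":0,"jaw":-0.1}]'; python3 w.py w6;  python3 - <<'E'
import cv2
a=cv2.imread("pics/w2.png")[100:260,170:330];b=cv2.imread("pics/w6.png")[60:300,120:340]
cv2.imwrite("pics/m6.png",cv2.hconcat([cv2.resize(a,(390,390)),cv2.resize(b,(390,425))[:390]]))
E
```

```text
time: 14.3
ee_pos: [0.5709, -0.2353, 0.227]
tcp_rot: [179.9, -0.3, 5.7]
wrist_force: [0.4, -0.8, -1.3]
opening: 0.0386
grasp_force: 0.0
[ 0.57089953 -0.23526711  0.22700266] [179.86216694  -0.25074024   5.65873693] 0.03861609576084043 14.3 [ 0.37178463 -0.79508354 -1.27591145]
```

View pics/m6.png

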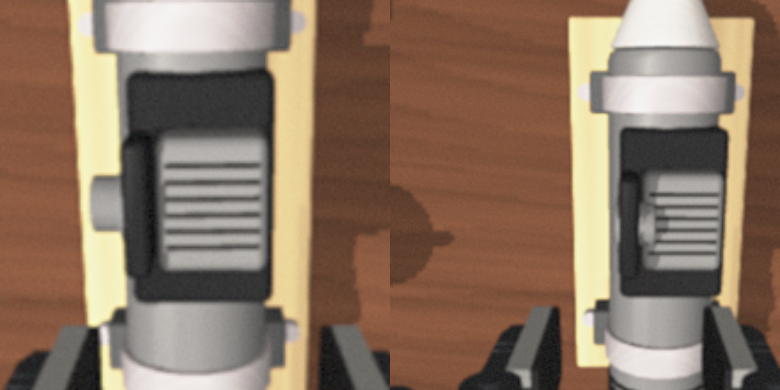

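The picture after release shows the button still in: no stub outside the cheek, and its inner end showing over the trigger at about (645,220). The gripper is well clear, and the twin was never approached, so I'm handing in.

```bash
python3 -c "
from workcell import workorder
print(workorder.job_done())"
```

```text
the job is handed in; nothing more can be done
None
```

The felt-bob machine looks locked on after release (button still in, gripper well clear), the wire-wheel twin was never approached, and the job was handed in at about 14 s; the hand-in gave no verdict.

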